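Set an acrylic sub-base over the riser's edge at its score line, ready to snap

ROBOT

A 7-joint arm with a two-finger parallel gripper is mounted at the origin on the work surface. World frame = base frame: x ahead of the robot, y to its left, z up, the work surface at z = 0. Lengths are in m, angles in rad, forces in N, time in s.
With the tool pointing down it reaches from about 0.425 to 0.875 m from the base axis. Payload 8.4 kg.
Tool frame: the origin (TCP) lies at the very end of the fingers, on their centre line; the grasp point (between the pads) lies 19 mm behind it (grip_point_offset is the distance from the TCP to the grasp point, in m); y points along the fingers, z is the direction in which the jaws open and shut, and the axes are right-handed (so a half turn about y gives the same grasp; the last joint's range is limited). The gripper opens to 87 mm and grips with 3 to 60 N. Pads are 19 mm wide; open, the fingers measure 117 mm over their backs; the gripper's body (75 mm by 190 mm) begins 51 mm behind the grasp point.
Start: joints at [1.203, 0.333, 0.04, 1.465, -0.013, 1.343, -0.059], TCP at [0.173, -0.627, 0.223] pointing down, gripper open.
Joint ranges: [-2.58, 2.58], [-0.38, 2.09], [-1.3, 1.39], [0.25, 2.4], [-1.5, 4.64], [0.08, 2.09], [-2.65, 2.65]. Speed limits (rad/s): [2.22, 2.22, 2.79, 2.79, 3.14, 3.14, 3.14].

INTERFACE

Orientations are given as a 3x3 rotation matrix whose columns are the frame's x, y, z axes.
In Python, from station import sense, grab_frame, finish_job, trace, grip_point_offset gives the robot as it stands.
- The arm moves only by the shell command python3 -m pendant 'ROWS'. ROWS is a JSON object of lists of equal length, an entry for each row: "claw": the opening in per cent of the stroke, from 0 (shut) to 100 (fully open); "travel": the shift along the tool's x, y, z in m, a list of three; "turn": the turn, a rotation vector about the tool's x, y, z in degrees, a list of three. In form: {"claw": [claw, ...], "travel": [[x, y, z], ...], "turn": [[wx, wy, wz], ...]}. A call has 1 to 10 rows; each row is the pose to reach, as a shift and turn from the pose commanded when the call began, along the tool's axes at that moment; what a row does not reach only later rows make up. A row lasts 1/10 s, in which the tool goes at most 50 mm and 8.59 degrees, less where a joint would pass 70% of its speed; a pose out of reach is approached as far as the arm can. A call with a gripper value outside its range is refused whole. The fingers move at their own pace and stop on an object; the grip force is fixed at half the most. Time passes only in rows, so rows that repeat a pose let the fingers close. It gives the time, the measured TCP pose, the force and the opening at its end, in the units of the state.
- sense(): the state, without advancing time (a new reading comes with each control period).
- grab_frame(name): name is "scene" or "top" or "wrist"; returns a dict with "pixels" (480x640x3 uint8, red, green, blue), "z_map" (480x640 float32, m along the optical axis (not along the pixel's ray), 0 where there is no reading), "fx", "fy", "cx", "cy" (pixels), "k1" (the pictures are not rectified: a ray, as slopes to the right and down, at radius r is drawn at 1 + k1 r^2 times it, then the intrinsics apply), "origin" and "attitude" of the camera in the world. Camera axes: x right, y up, looking along -z (the intrinsics and any distortion apply to the point x, -y, -z); pixel columns grow to the right and rows downward; lengths in m; the calibration is good to about 2 mm. A picture is of the moment at which its call begins.
- finish_job(): hands the job in, once; it reports no verdict.
Trained networks look in a picture, given as the dict that the camera call returned (one of the last four; its "shot" number tells which), for a name from the list of things; names that differ only in an ending like _2 or _b are one class to them, and where a whole thing is asked for, a point or a joint stands for the part that bears it (a point fixed in the world has none). Each returns a list of dicts, best first, with "conf" (0 to 1); they miss things now and then, are a little off and sometimes report something else, mostly with a low value. They report only what shows in the picture. A call takes as long as a camera call.
- trace(picture, query): "pixels" (480x640 bool, what is visible of it) and "bbox" ([left, top, width, height] in pixels, round what is visible of it).
The state is a dict: "time_s": time; "q": joint angles; "qd": joint speeds; "tau": joint torques, N m; "tool_pos": TCP position; "tool_rot": TCP orientation; "force": force on the tool from outside, world axes, zero at the start; "moment": the same for the moment, N m; "gripper_width": finger opening in m.
Only numpy, scipy, OpenCV 4.12 (cv2) and the standard library are available. Lean on these libraries where they do the work, as an engineer would, in place of code of your own. Each camera call takes 0.05 s, during which the arm holds its last target.

TASK

The scored end of the clear acrylic router sub-base is about to be snapped off: with your fingertips push the sheet flat across the plywood riser until its black score line lies right above the riser's dark-lipped open edge, along the line's whole length, with only the narrow strip beyond the line hanging over. Keep the sheet flat on the riser, never pinching, lifting or tipping it, leave the router, wrench, orange pad and mug where they are, and finish with your hand clear.

Things in the scene. Friction and masses are not known exactly. Their poses are not given: they have to be found in the camera images.
- riser: Bench-top riser of 18 mm birch plywood, screwed to the bench. Its flat top is 380 mm along its x, 440 mm along its y, 80 mm above the bench. Origin: on the bench under the middle of the top; z up. Its +x side, 190 mm from the origin, is the open working edge: a straight 14 mm wide dark hardwood lipping flush with the top. It looks roughly to the robot's right.
- edge_mid (a point): The middle of the riser's open working edge, on its upper corner (the outer face of the dark lipping, level with the top). The edge runs through it along the riser's y; the sheet has to travel along the riser's +x.
- subbase: Clear acrylic sub-base, a loose flat square sheet 180 x 180 x 6 mm, about 0.23 kg, lying flat on the riser. Origin: centre of its underside; z up. Its +x end is the scored end and starts nearest the open edge. A straight black score line crosses its full width (along y) at x = +50 mm. A 32 mm hole lies at x = -20 mm. A push of 1 to 2 N slides it and it stays where left; with the line over the edge it does not tip.
- line_a (a point): The end of the score line on the sheet's +y side, on the upper face.
- line_b (a point): The end of the score line on the sheet's -y side, on the upper face (180 mm from the other end).
- back_mid (a point): The middle of the sheet's back edge (its -x end), upper corner; the edge runs 90 mm to either side and is 6 mm high.
- wrench: Bystander: flat stainless steel collet wrench, 142 mm long, 38 mm wide at the jaws, 4 mm thick, loose on the riser, on the +y side of the sheet. Origin: underside, near mid length; x along it.
- pad: Bystander: orange hard silicone sanding pad, 120 x 60 x 23 mm, loose on the riser, on the +y side of the sheet. Origin: centre of its underside; x along its length.
- router: Bystander: compact cordless router, 116 mm across its round base, 225 mm tall, standing upright on the bench beside the riser, with a black press-button spindle lock on its grey motor. Origin: centre of its underside.
- mug: Bystander: white ceramic mug, 82 mm across and 95 mm high, with its pencils up to 205 mm, standing on the bench beside the riser. Origin: centre of its underside.

How it is judged:
At the end, for the whole second after the job is handed in: Both ends of the score line are within 5 mm of the riser's open edge, measured square to it, and over the riser's width; the sheet lies flat on the riser, at rest and let go; wrench, pad, router and mug are within 12 mm of where they stood (x of line_a in the frame of riser between 0.185 and 0.195 m and y of line_a in the frame of riser between -0.22 and 0.22 m and x of line_b in the frame of riser between 0.185 and 0.195 m and y of line_b in the frame of riser between -0.22 and 0.22 m and z of subbase in the frame of riser between 0.077 and 0.083 m and angle between subbase's own z axis and vertical below 0.03 rad and linear speed of subbase below 0.005 m/s and distance of each of router, wrench, pad, mug from where it was at the start of the episode below 0.012 m); the robot touches nothing.
It fails at once if the sheet is lifted off the riser (z of subbase in the frame of riser above 0.088 m).
It fails at once if the sheet is tipped or falls (angle between subbase's own z axis and vertical above 0.08 rad or z of subbase in the frame of riser below 0.07 m).
It fails at once if the wrench, pad, router or mug is shoved or knocked over (distance of any of router, wrench, pad, mug from where it was at the start of the episode above 0.02 m or angle between any of router, wrench, pad, mug's own z axis and vertical above 0.2 rad).
It also fails if it takes over 54 s, if anything falls off the work surface, if the arm or the gripper's body presses on something with over 40 N, if the wrist force passes 120 N, or if a joint passes its speed limit or range.

## Working session

There is one attempt and no reset: what is moved stays moved. The work goes in short steps, Python scripts to look and compute and a shell command to move; the robot and the scene stay as the last step left them, time stands still between calls to the robot, and variables do not carry over. Pictures are saved under pics/ and viewed, and the job is handed in when it is done.

```bash
mkdir -p pics; ls; python3 - <<'E'
from station import *
import cv2,numpy as np
print(sense(),grip_point_offset)
for n in ["scene","top","wrist"]:
    f=grab_frame(n); cv2.imwrite(f"pics/{n}0.png",f["pixels"][:,:,::-1])
    print(n,f["fx"],f["fy"],f["cx"],f["cy"],f["k1"],f["origin"],np.round(f["attitude"],3).tolist())
E
```

```text
pics
{'time_s': 0.0, 'q': array([ 1.20279963,  0.33394391,  0.03989444,  1.46628174, -0.01338472,
        1.34327662, -0.05854665]), 'qd': array([-1.97380252e-03,  1.54656115e-03,  7.34427884e-04, -4.43717102e-04,
       -1.56224741e-05, -4.39742440e-04,  6.72339637e-04]), 'tau': array([-2.79537999e-04, -6.56361437e+01,  1.33507401e+00, -4.03807712e+01,
       -5.96260163e-02,  4.49667592e-02,  1.76838553e-04]), 'tool_pos': array([ 0.17245111, -0.62622154,  0.2216331 ]), 'tool_rot': array([[-9.64112377e-01, -5.64580407e-04,  2.65493892e-01],
       [-2.65494458e-01,  1.54371368e-03, -9.64111150e-01],
       [ 1.34471712e-04, -9.99998649e-01, -1.63820644e-03]]), 'force': array([ 0.00705077, -0.24825495, -0.51553155]), 'moment': array([ 0.00681615, -0.04901894,  0.00357279]), 'gripper_width': 0.08707000885424881} 0.0187
scene 455.97786816670066 455.97786816670066 319.1838359365294 239.63795208137898 -0.09713602006093477 [1.20486825 0.17322021 0.92610993] [[-0.271, -0.777, 0.569], [0.963, -0.226, 0.15], [0.012, 0.588, 0.809]]
top 438.464297221178 438.464297221178 317.1520596256436 238.85038014568377 -0.07560096608586402 [0.44925825 0.00657906 1.39044132] [[-0.029, 0.994, -0.11], [-1.0, -0.028, 0.013], [0.01, 0.11, 0.994]]
wrist 333.2394521323168 333.2394521323168 319.92414548034003 237.46368662298116 0.018796813002388318 [ 0.24073348 -0.60877433  0.38270921] [[0.265, 0.932, 0.246], [-0.964, 0.257, 0.067], [-0.001, -0.255, 0.967]]
```

View pics/scene0.png

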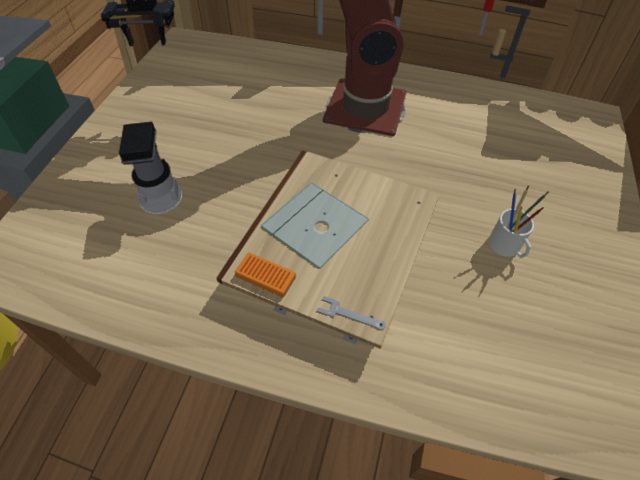

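View pics/top0.png

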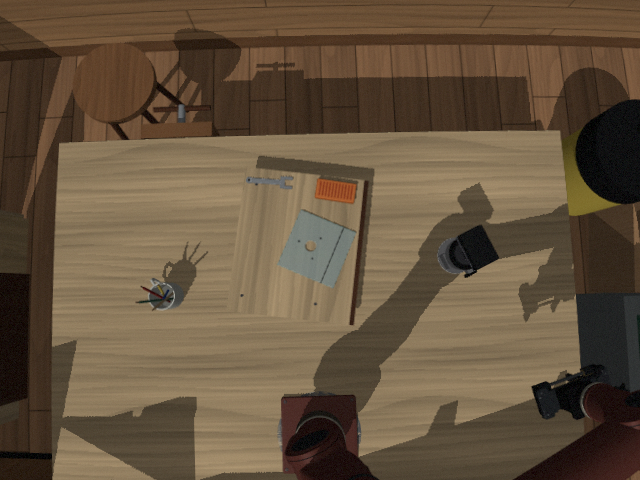

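View pics/wrist0.png

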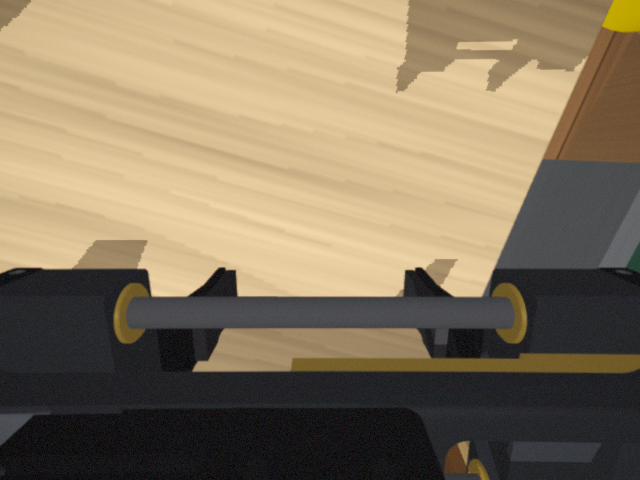

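The scene view shows the riser, with its lip edge running (303,153)-(220,280), and the sheet around (315,225). The top view shows the lip at about (370,180)-(352,323), the sheet corners at about (302,210), (355,230), (330,287) and (279,267), and the score line near (345,235)-(320,283). The sheet is yawed relative to the lip. Next I'll measure it.

```bash
cat > h.py <<'E'
from station import *
import cv2,numpy as np
def und(f,uv):
    K=np.array([[f["fx"],0,f["cx"]],[0,f["fy"],f["cy"]],[0,0,1]]);d=np.array([f["k1"],0,0,0.])
    return cv2.undistortPoints(np.asarray(uv,float).reshape(-1,1,2),K,d).reshape(-1,2)
def ray(f,uv):
    p=und(f,uv);d=np.c_[p[:,0],-p[:,1],-np.ones(len(p))]
    return d@np.asarray(f["attitude"]).T
def onplane(f,uv,z):
    d=ray(f,uv);o=np.asarray(f["origin"]);return o+d*((z-o[2])/d[:,2])[:,None]
def proj(f,P):
    R=np.asarray(f["attitude"]);c=(np.atleast_2d(P)-f["origin"])@R
    K=np.array([[f["fx"],0,f["cx"]],[0,f["fy"],f["cy"]],[0,0,1]])
    q=c*[1,-1,-1]
    return cv2.projectPoints(q,np.zeros(3),np.zeros(3),K,np.array([f["k1"],0,0,0.]))[0].reshape(-1,2)
E
python3 - <<'E'
from h import *
for n in ["top","scene"]:
    f=grab_frame(n)
    for q,z in [("riser",.08),("subbase",.086),("pad",.1),("wrench",.084),("router",0.0),("mug",0)]:
        r=trace(f,q)
        if not r: print(n,q,None);continue
        m=r[0]["pixels"].astype(np.uint8); c=max(cv2.findContours(m,0,2)[0],key=cv2.contourArea)
        box=cv2.boxPoints(cv2.minAreaRect(c)); P=onplane(f,box,z)
        print(n,q,round(r[0]["conf"],2),r[0]["bbox"],np.round(P[:,:2],3).tolist())
    crop=dict(top=(220,160,170,180),scene=(210,140,240,215))[n]
    x,y,w,h=crop; im=f["pixels"][y:y+h,x:x+w,::-1]; s=3.3 if n=="top" else 2.7
    cv2.imwrite(f"pics/{n}1.png",cv2.resize(im,None,fx=s,fy=s,interpolation=cv2.INTER_CUBIC))
E
```

```text
top riser 0.6 [227.8, 169.6, 140.5, 155.0] [[0.384, 0.266], [0.829, 0.215], [0.775, -0.179], [0.333, -0.114]]
top subbase 0.66 [283.3, 210.0, 67.7, 75.1] [[0.52, 0.111], [0.686, 0.038], [0.611, -0.128], [0.446, -0.053]]
top pad 0.69 [317.5, 178.0, 37.1, 26.4] [[0.717, -0.006], [0.779, -0.017], [0.758, -0.134], [0.695, -0.122]]
top wrench 0.56 [244.5, 175.5, 48.8, 13.3] [[0.792, 0.198], [0.788, 0.06], [0.751, 0.061], [0.755, 0.198]]
top router 0.62 [438.1, 227.0, 60.7, 54.7] [[0.57, -0.377], [0.641, -0.55], [0.513, -0.6], [0.443, -0.428]]
top mug 0.6 [141.2, 278.5, 40.5, 32.4] [[0.409, 0.559], [0.499, 0.537], [0.464, 0.404], [0.375, 0.426]]
scene riser 0.65 [214.0, 150.5, 223.6, 198.3] [[0.797, -0.17], [0.276, -0.211], [0.388, 0.27], [0.842, 0.203]]
scene subbase None
scene pad 0.57 [235.2, 251.4, 57.1, 45.7] [[0.765, -0.128], [0.694, -0.127], [0.721, -0.0], [0.788, -0.006]]
scene wrench 0.59 [313.5, 298.2, 69.1, 35.9] [[0.79, 0.062], [0.75, 0.061], [0.755, 0.204], [0.794, 0.202]]
scene router 0.73 [117.5, 121.2, 66.6, 91.4] [[0.336, -0.74], [0.229, -0.655], [0.538, -0.371], [0.621, -0.449]]
scene mug 0.64 [488.1, 185.5, 55.7, 70.1] [[0.463, 0.41], [0.195, 0.472], [0.222, 0.586], [0.482, 0.511]]
```

View pics/top1.png

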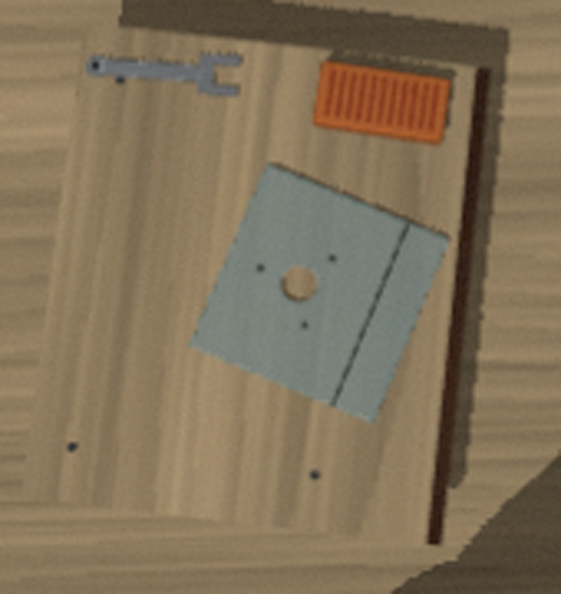

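View pics/scene1.png

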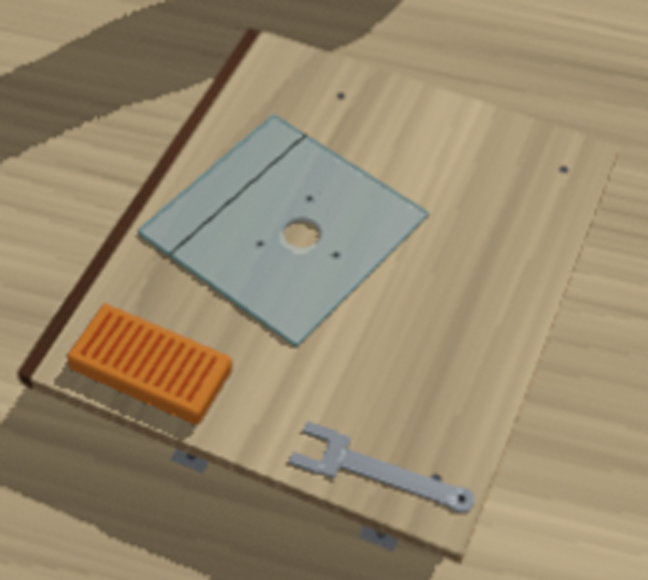

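```bash
python3 - <<'E'
from h import *
fr={}
for n,c,s in [("top",(220,160),3.3),("scene",(210,140),2.7)]:
    f=grab_frame(n);fr[n]=f
    pts=dict(top=dict(edge=[(490,68),(440,545)],score=[(408,224),(335,404)],back=[(270,163),(191,346)],front=[(449,237),(375,421)]),
      scene=dict(edge=[(249,31),(22,376)],score=[(306,136),(172,254)],back=[(428,213),(297,344)],front=[(276,116),(139,234)]))[n]
    for k,p in pts.items():
        z=.08 if k=="edge" else .086
        P=onplane(f,np.array(p)/s+np.array(c)-.0,z)[:,:2]
        d=P[1]-P[0];print(n,k,np.round(P,4).tolist(),"len",round(np.linalg.norm(d),4),"ang",round(np.degrees(np.arctan2(d[1],d[0])),2))
    # depth check on riser
    for u,v in [(300,300),(250,250)]: print(f["z_map"][v,u])
E
```

```text
top edge [[0.7688, -0.1733], [0.3343, -0.1102]] len 0.4391 ang 171.74
top score [[0.6241, -0.0913], [0.463, -0.0199]] len 0.1762 ang 156.1
top back [[0.6838, 0.0328], [0.5187, 0.1083]] len 0.1815 ang 155.45
top front [[0.6111, -0.1282], [0.4467, -0.0553]] len 0.1799 ang 156.09
1.2985337
1.3090886
scene edge [[0.3416, -0.106], [0.773, -0.1644]] len 0.4354 ang -7.7
scene score [[0.4662, -0.0132], [0.6282, -0.0868]] len 0.178 ang -24.43
scene back [[0.5232, 0.1134], [0.6858, 0.0398]] len 0.1784 ang -24.33
scene front [[0.4499, -0.0465], [0.6158, -0.1211]] len 0.1819 ang -24.21
0.9522969
1.0270195
```

```bash
python3 -m pendant '{"claw":[100,100,100,100,100,100,100,100,100,100],"travel":[[0,-0.045,0],[0,-0.09,0],[0,-0.13,0],[-0.03,-0.13,-0.031],[-0.06,-0.13,-0.062],[-0.09,-0.13,-0.093],[-0.12,-0.13,-0.124],[-0.15,-0.13,-0.155],[-0.18,-0.13,-0.186],[-0.21,-0.13,-0.217]],"turn":[[0,0,0],[0,0,0],[0,0,0],[0,-3.5,0],[0,-7,0],[0,-10.5,0],[0,-14,0],[0,-17.5,0],[0,-21,0],[0,-24.5,0]]}'
cat >> h.py <<'E'
A=np.radians(-8.0); RY=np.array([np.cos(A),np.sin(A),0]); RX=np.array([np.sin(A),-np.cos(A),0]); EM=np.array([.554,-.139,.08])
def togo(tx,ty,tz):
    s=sense();T=EM+RX*tx+RY*ty;T[2]=tz
    R=s["tool_rot"];d=R.T@(T-s["tool_pos"])
    Rt=np.c_[RX,[0,0,-1],RY]
    rv=np.degrees(cv2.Rodrigues(R.T@Rt)[0]).ravel()
    print("t",s["time_s"],"pos",np.round(s["tool_pos"],4),"F",np.round(s["force"],2),"target",T.round(4),"travel",d.round(4),"turn",rv.round(2))
    r=s["tool_pos"]-EM;print("riser xy of tcp",(r@RX).round(4),(r@RY).round(4),"z",s["tool_pos"][2].round(4))
E
python3 -c "
from h import *
togo(-.275,0,.35)"
```

```text
time_s: 1.95
tool_pos: [0.318, -0.36, 0.3528]
tool_rot: [[-0.766, 0.0, 0.643], [-0.643, -0.001, -0.766], [0.0, -1.0, 0.001]]
force: [0.7, -0.4, -0.2]
gripper_width: 0.0871
t 1.95 pos [ 0.318  -0.36    0.3528] F [ 0.67 -0.43 -0.16] target [0.5923 0.1333 0.35  ] travel [-0.5274  0.0025 -0.2012] turn [-3.000e-02 -4.196e+01  3.000e-02]
riser xy of tcp 0.2517 -0.203 z 0.3528
```

```bash
python3 -m pendant '{"claw":[100,100,100,100,100,100,100,100,100,100],"travel":[[-0.044,0,-0.0168],[-0.088,0,-0.0336],[-0.132,0,-0.0504],[-0.176,0,-0.0672],[-0.22,0,-0.084],[-0.264,0,-0.1008],[-0.308,0,-0.1176],[-0.352,0,-0.1344],[-0.396,0,-0.1512],[-0.44,0,-0.168]],"turn":[[0,-3.5,0],[0,-7,0],[0,-10.5,0],[0,-14,0],[0,-17.5,0],[0,-21,0],[0,-24.5,0],[0,-28,0],[0,-31.5,0],[0,-35,0]]}'
python3 -c "
from h import *
togo(-.275,0,.25)"
```

```text
time_s: 2.95
tool_pos: [0.5479, 0.0511, 0.353]
tool_rot: [[-0.259, 0.001, 0.966], [-0.966, -0.0, -0.259], [-0.0, -1.0, 0.001]]
force: [0.0, -0.6, 1.4]
gripper_width: 0.0874
t 2.95 pos [0.5479 0.0511 0.353 ] F [ 0.01 -0.59  1.42] target [0.5923 0.1333 0.25  ] travel [-0.0909  0.103   0.0215] turn [-0.06 -7.   -0.  ]
riser xy of tcp -0.1874 -0.0325 z 0.353
```

```bash
python3 -m pendant '{"claw":[100,100,100,100,100,100,100,100],"travel":[[-0.045,0,0.01],[-0.091,0,0.0215],[-0.091,0.045,0.0215],[-0.091,0.09,0.0215],[-0.091,0.135,0.0215],[-0.091,0.18,0.0215],[-0.091,0.223,0.0215],[-0.091,0.223,0.0215]],"turn":[[0,-3.5,0],[0,-7,0],[0,-7,0],[0,-7,0],[0,-7,0],[0,-7,0],[0,-7,0],[0,-7,0]]}'
python3 - <<'E'
from h import *
togo(-.275,0,.0825)
for n,c in [("top",(220,160,170,180)),("scene",(210,140,240,215))]:
    f=grab_frame(n);x,y,w,h=c
    cv2.imwrite(f"pics/{n}2.png",cv2.resize(f["pixels"][y:y+h,x:x+w,::-1],None,fx=2.7,fy=2.7,interpolation=cv2.INTER_CUBIC))
E
```

```text
time_s: 3.75
tool_pos: [0.5882, 0.1302, 0.124]
tool_rot: [[-0.141, -0.009, 0.99], [-0.99, -0.002, -0.141], [0.003, -1.0, -0.009]]
force: [-0.5, -1.2, -0.7]
gripper_width: 0.0872
t 3.75 pos [0.5882 0.1302 0.124 ] F [-0.49 -1.19 -0.74] target [0.5923 0.1333 0.0825] travel [-0.0038  0.0415  0.004 ] turn [ 0.51 -0.1   0.18]
riser xy of tcp -0.2713 -0.0036 z 0.124
```

View pics/scene2.png

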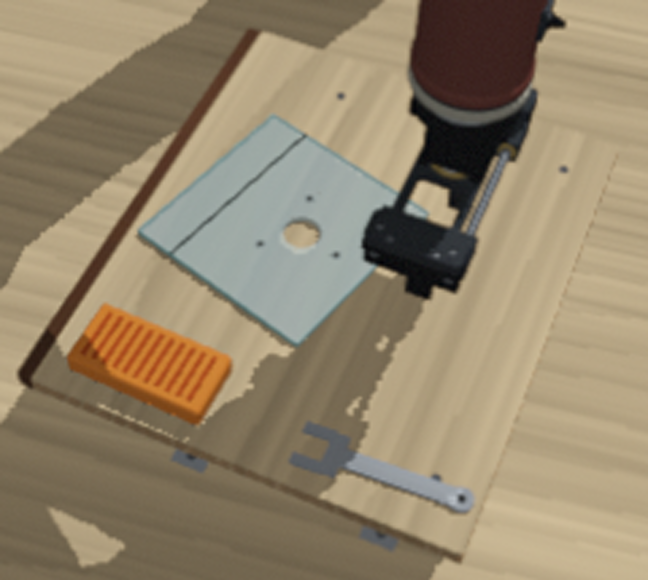

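View pics/top2.png

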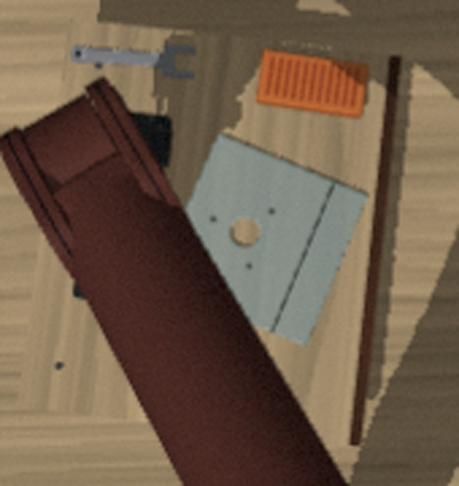

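The scene view shows the hand behind the sheet's back edge at about (420,250), clear of the wrench and pad. Next I lower it slowly.

```bash
python3 -m pendant '{"claw":[100,100,100,100,100,100],"travel":[[0,0.01,0],[0,0.02,0],[0,0.03,0],[0,0.037,0],[0,0.037,0],[0,0.037,0]],"turn":[[0,0,0],[0,0,0],[0,0,0],[0,0,0],[0,0,0],[0,0,0]]}'
python3 - <<'E'
from h import *
togo(-.275,0,.0825)
f=grab_frame("wrist");cv2.imwrite("pics/w3.png",f["pixels"][:,:,::-1])
f=grab_frame("scene");cv2.imwrite("pics/s3.png",cv2.resize(f["pixels"][140:355,210:450,::-1],None,fx=2.7,fy=2.7))
E
```

```text
time_s: 4.45
tool_pos: [0.5917, 0.1318, 0.0926]
tool_rot: [[-0.141, -0.0, 0.99], [-0.99, 0.0, -0.141], [-0.0, -1.0, -0.0]]
force: [1.0, -0.7, -0.1]
gripper_width: 0.0871
t 4.45 pos [0.5917 0.1318 0.0926] F [ 1.02 -0.67 -0.15] target [0.5923 0.1333 0.0825] travel [-0.0016  0.0101  0.0004] turn [ 0.02 -0.1  -0.  ]
riser xy of tcp -0.2734 -0.0004 z 0.0926
```

View pics/w3.png

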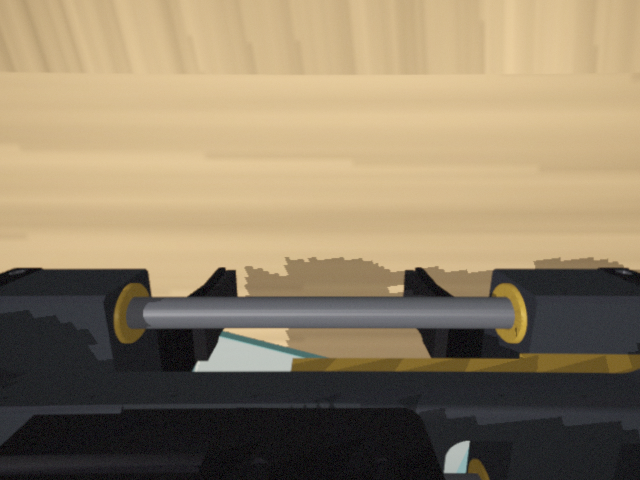

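View pics/s3.png

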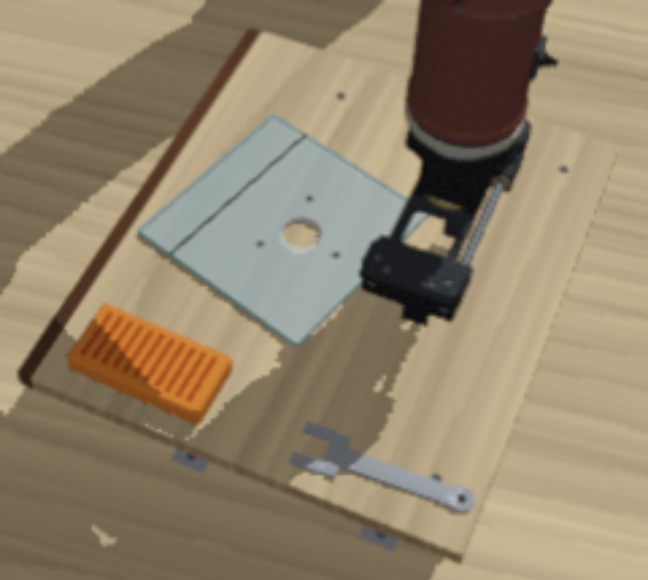

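```bash
python3 - <<'E'
from h import *
f=grab_frame("wrist")
P=onplane(f,[(220,333),(320,358),(405,290)],.086);r=P-EM
print(P.round(4),np.c_[r@RX,r@RY].round(4))
s=sense()
for dx in(-.0095,.0095):
  for dz in(-.0435,.0435): print(dx,dz,proj(f,s["tool_pos"]+s["tool_rot"]@[dx,0,dz]).round(0))
print(f["origin"])
m=f["z_map"]; print(m[300:345:8,222], m[345,240:300:15])
E
```

```text
[[0.5332 0.109  0.086 ]
 [0.5865 0.0851 0.086 ]
 [0.6382 0.1203 0.086 ]] [[-0.2427 -0.0551]
 [-0.2265  0.001 ]
 [-0.2685  0.0473]]
-0.0095 -0.0435 [[233. 270.]]
-0.0095 0.0435 [[403. 269.]]
0.0095 -0.0435 [[235. 304.]]
0.0095 0.0435 [[400. 304.]]
[0.60275577 0.19995427 0.25396449]
[0.08467526 0.08330505 0.08292137 0.08340929 0.1930498  0.19028188] [0.19176754 0.1913001  0.19487189 0.1988032 ]
```

```bash
python3 -m pendant '{"claw":[100,100,100,100,100,100,100,100],"travel":[[0,0.005,0],[0,0.010,0],[0,0.010,0],[0.005,0.010,0],[0.010,0.010,0],[0.015,0.010,0],[0.02,0.010,0],[0.025,0.010,0]],"turn":[[0,0,0],[0,0,0],[0,0,0],[0,0,0],[0,0,0],[0,0,0],[0,0,0],[0,0,0]]}'
python3 - <<'E'
from h import *
togo(-.155,0,.0825)
E
```

```text
time_s: 5.4
tool_pos: [0.5882, 0.1065, 0.0827]
tool_rot: [[-0.141, 0.0, 0.99], [-0.99, 0.0, -0.141], [-0.0, -1.0, 0.0]]
force: [-1.0, 1.8, 0.0]
gripper_width: 0.0871
t 5.4 pos [0.5882 0.1065 0.0827] F [-1.03  1.8   0.04] target [0.5756 0.0145 0.0825] travel [0.0929 0.0002 0.0005] turn [-0.01 -0.12 -0.02]
riser xy of tcp -0.2479 -0.0003 z 0.0827
```

Contact shows as about 1.8 N opposing, with no vertical load. I'll continue the push.

```bash
python3 -m pendant '{"claw":[100,100,100,100,100,100,100,100,100,100],"travel":[[0.005,0,0],[0.01,0,0],[0.015,0,0],[0.02,0,0],[0.025,0,0],[0.03,0,0],[0.035,0,0],[0.04,0,0],[0.045,0,0],[0.05,0,0]],"turn":[[0,0,0],[0,0,0],[0,0,0],[0,0,0],[0,0,0],[0,0,0],[0,0,0],[0,0,0],[0,0,0],[0,0,0]]}'
python3 - <<'E'
from h import *
togo(-.155,0,.0825)
for n,c in [("top",(220,160,170,180)),("scene",(210,140,240,215))]:
    f=grab_frame(n);x,y,w,h=c
    cv2.imwrite(f"pics/{n}4.png",cv2.resize(f["pixels"][y:y+h,x:x+w,::-1],None,fx=2.7,fy=2.7,interpolation=cv2.INTER_CUBIC))
E
```

```text
time_s: 6.4
tool_pos: [0.581, 0.0571, 0.0826]
tool_rot: [[-0.141, -0.0, 0.99], [-0.99, 0.0, -0.141], [-0.0, -1.0, -0.0]]
force: [-0.5, 1.2, 0.1]
gripper_width: 0.0871
t 6.4 pos [0.581  0.0571 0.0826] F [-0.48  1.2   0.06] target [0.5756 0.0145 0.0825] travel [0.0429 0.0001 0.0006] turn [ 0.  -0.1 -0. ]
riser xy of tcp -0.1979 -0.0005 z 0.0826
```

View pics/scene4.png

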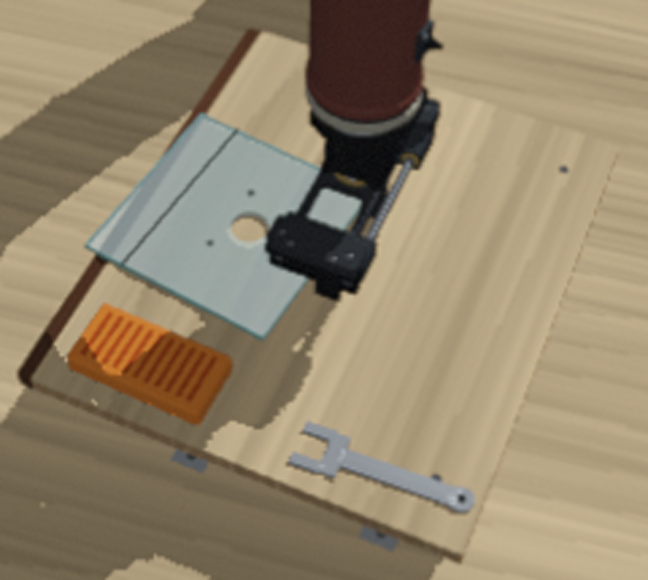

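View pics/top4.png

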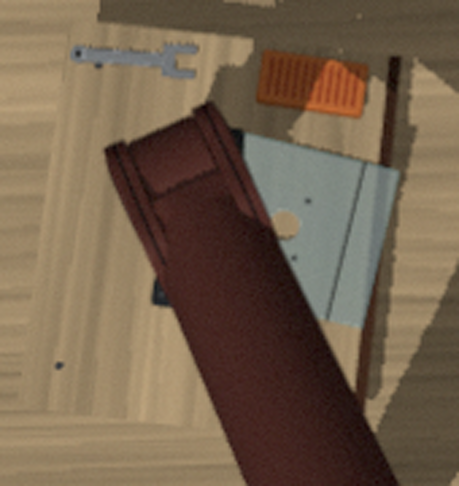

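The sheet has turned most of the way. Its score line is at (237,130)-(124,264) in the scene crop, nearly parallel to the lip, with a clear gap to the pad. I'll keep pushing, to just short of the goal.

```bash
python3 -m pendant '{"claw":[100,100,100,100,100,100,100,100],"travel":[[0.005,0,0],[0.01,0,0],[0.015,0,0],[0.02,0,0],[0.025,0,0],[0.03,0,0],[0.034,0,0],[0.034,0,0]],"turn":[[0,0,0],[0,0,0],[0,0,0],[0,0,0],[0,0,0],[0,0,0],[0,0,0],[0,0,0]]}'
python3 - <<'E'
from h import *
togo(-.1495,0,.0825)
for n,c in [("top",(220,160,170,180)),("scene",(210,140,240,215))]:
    f=grab_frame(n);x,y,w,h=c
    cv2.imwrite(f"pics/{n}5.png",cv2.resize(f["pixels"][y:y+h,x:x+w,::-1],None,fx=2.7,fy=2.7,interpolation=cv2.INTER_CUBIC))
E
```

```text
time_s: 7.3
tool_pos: [0.5764, 0.0228, 0.0826]
tool_rot: [[-0.142, 0.0, 0.99], [-0.99, -0.001, -0.142], [0.0, -1.0, 0.0]]
force: [0.1, 0.6, 0.8]
gripper_width: 0.0872
t 7.3 pos [0.5764 0.0228 0.0826] F [0.07 0.57 0.83] target [0.5748 0.009  0.0825] travel [0.0138 0.0001 0.0004] turn [-0.01 -0.15  0.03]
riser xy of tcp -0.1633 -0.0004 z 0.0826
```

View pics/scene5.png

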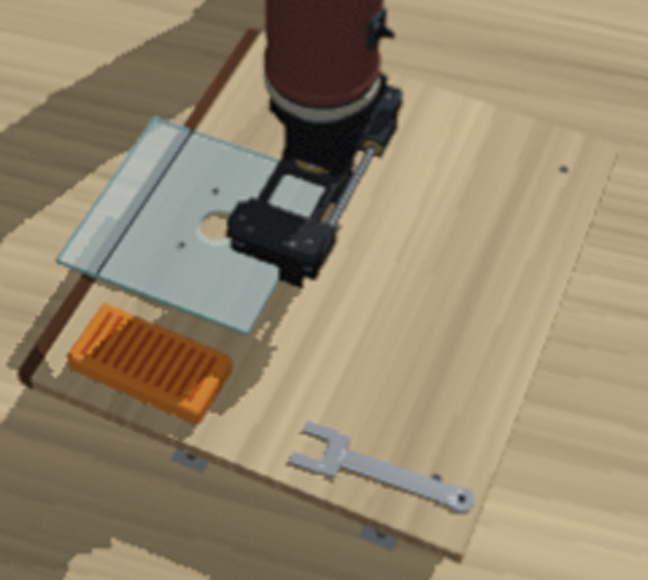

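View pics/top5.png

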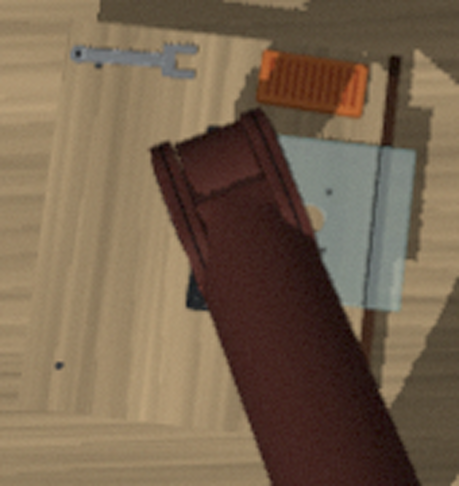

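The line is now parallel to the lip, at (189,129)-(97,276) in the scene crop. I'll measure the remaining distance.

```bash
python3 - <<'E'
from h import *
f=grab_frame("scene")
cv2.imwrite("pics/s6.png",cv2.resize(f["pixels"][145:285,215:310,::-1],None,fx=6,fy=4.2,interpolation=cv2.INTER_CUBIC))
f=grab_frame("top")
cv2.imwrite("pics/t6.png",cv2.resize(f["pixels"][175:330,320:395,::-1],None,fx=6,fy=3.8,interpolation=cv2.INTER_CUBIC))
E
```

```text
(no output)
```

View pics/s6.png

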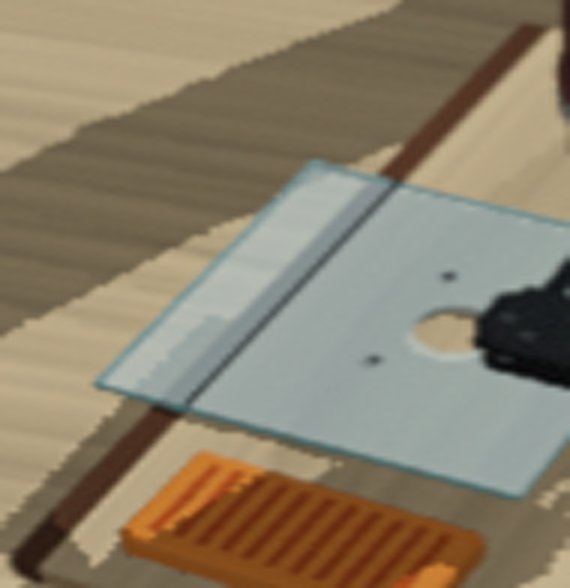

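View pics/t6.png

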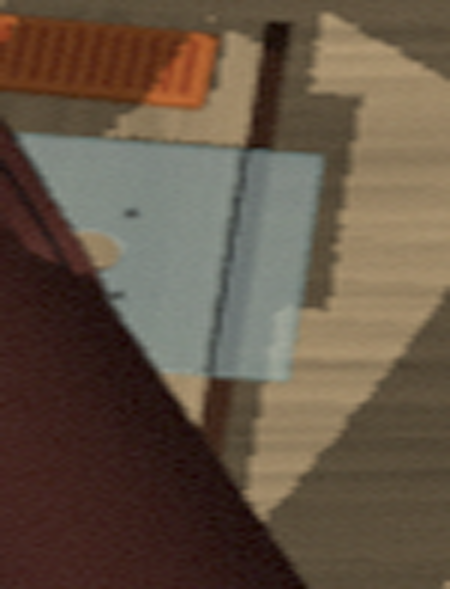

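```bash
cat >> h.py <<'E'
def meas(n,c,s,edge,score):
    f=grab_frame(n)
    g=lambda p,z:onplane(f,np.array(p,float)/np.array(s)+np.array(c)-.0,z)[:,:2]
    E=g(edge,.08);S=g(score,.086)
    u=(E[1]-E[0]);L=np.linalg.norm(u);u/=L;nrm=np.array([-u[1],u[0]])
    if nrm[1]>0:nrm=-nrm
    print(n,"edge ang",np.degrees(np.arctan2(u[1],u[0])).round(2),"L",L.round(4),"score->edge remaining",(-(S-E[0])@nrm).round(4),"len",np.linalg.norm(S[1]-S[0]).round(4),"mid",S.mean(0).round(3))
E
python3 - <<'E'
from h import *
meas("scene",(215,145),(6,4.2),[(518,26),(12,556)],[(399,184),(187,403)])
meas("top",(320,175),(6,3.8),[(294,23),(228,450)],[(246,151),(211,376)])
E
```

```text
scene edge ang -7.97 L 0.4323 score->edge remaining [0.0152 0.0132] len 0.1759 mid [ 0.577 -0.127]
top edge ang 172.08 L 0.3435 score->edge remaining [0.0149 0.0148] len 0.1792 mid [ 0.574 -0.133]
```

```bash
python3 -m pendant '{"claw":[100,100,100,100,100,100],"travel":[[0.003,0,0],[0.006,0,0],[0.009,0,0],[0.012,0,0],[0.0135,0,0],[0.0135,0,0]],"turn":[[0,0,0],[0,0,0],[0,0,0],[0,0,0],[0,0,0],[0,0,0]]}'
python3 - <<'E'
from h import *
togo(-.1495,0,.0825)
f=grab_frame("scene")
cv2.imwrite("pics/s7.png",cv2.resize(f["pixels"][145:285,215:310,::-1],None,fx=6,fy=4.2,interpolation=cv2.INTER_CUBIC))
f=grab_frame("top")
cv2.imwrite("pics/t7.png",cv2.resize(f["pixels"][175:330,320:395,::-1],None,fx=6,fy=3.8,interpolation=cv2.INTER_CUBIC))
E
```

```text
time_s: 8.2
tool_pos: [0.5744, 0.01, 0.0826]
tool_rot: [[-0.141, 0.0, 0.99], [-0.99, -0.0, -0.141], [0.0, -1.0, 0.0]]
force: [0.6, 1.0, 0.8]
gripper_width: 0.0872
t 8.2 pos [0.5744 0.01   0.0826] F [0.61 1.01 0.84] target [0.5748 0.009  0.0825] travel [0.0009 0.0001 0.0005] turn [-0.   -0.13  0.01]
riser xy of tcp -0.1504 -0.0005 z 0.0826
```

View pics/s7.png

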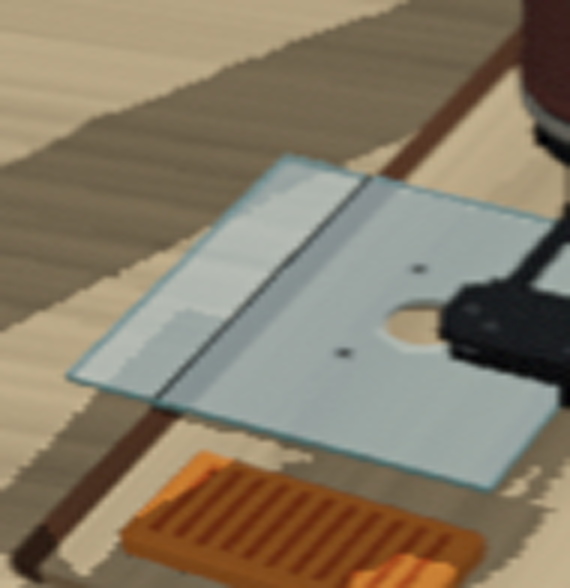

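View pics/t7.png

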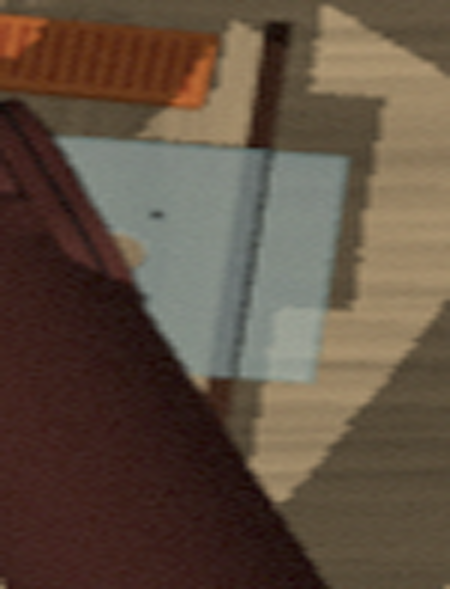

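```bash
python3 - <<'E'
from h import *
meas("scene",(215,145),(6,4.2),[(518,26),(12,556)],[(368,179),(157,398)])
meas("top",(320,175),(6,3.8),[(294,23),(228,450)],[(270,153),(235,377)])
E
```

```text
scene edge ang -7.97 L 0.4323 score->edge remaining [0.0017 0.0012] len 0.1759 mid [ 0.577 -0.14 ]
top edge ang 172.08 L 0.3435 score->edge remaining [0.0027 0.0028] len 0.1785 mid [ 0.572 -0.145]
```

About 2 mm is left, evenly along the line. I'll nudge it 2 mm, then back off and rise.

```bash
python3 -m pendant '{"claw":[100,100,100,100,100,100,100,100,100,100],"travel":[[0.001,0,0],[0.002,0,0],[0.002,0,0],[0.002,0,0],[-0.01,0,0],[-0.03,0,0],[-0.03,-0.04,0],[-0.03,-0.09,0],[-0.04,-0.14,0],[-0.06,-0.19,0]],"turn":[[0,0,0],[0,0,0],[0,0,0],[0,0,0],[0,0,0],[0,0,0],[0,0,0],[0,0,0],[0,0,0],[0,0,0]]}'
python3 -m pendant '{"claw":[100,100,100,100,100],"travel":[[-0.045,0,0],[-0.09,0,0],[-0.135,0,0],[-0.16,0,0],[-0.16,0,0]],"turn":[[0,0,0],[0,0,0],[0,0,0],[0,0,0],[0,0,0]]}'
python3 - <<'E'
from h import *
togo(-.1495,0,.0825)
for n,z in (("scene",.08),("top",.08)):
    f=grab_frame(n)
    for q,zz in [("subbase",.086),("pad",.1),("wrench",.084),("router",0),("mug",0)]:
        r=trace(f,q);print(n,q,r and (r[0]["bbox"],round(r[0]["conf"],2)))
    if n=="scene": im=cv2.resize(f["pixels"][145:285,215:310,::-1],None,fx=6,fy=4.2,interpolation=cv2.INTER_CUBIC)
    else: im=cv2.resize(f["pixels"][175:330,320:395,::-1],None,fx=6,fy=3.8,interpolation=cv2.INTER_CUBIC)
    cv2.imwrite(f"pics/{n}8.png",im);cv2.imwrite(f"pics/{n}8f.png",f["pixels"][:,:,::-1])
E
```

```text
time_s: 9.4
tool_pos: [0.5826, 0.0677, 0.2705]
tool_rot: [[-0.143, 0.001, 0.99], [-0.99, -0.001, -0.143], [0.001, -1.0, 0.001]]
force: [1.4, -0.6, -0.6]
gripper_width: 0.0871
time_s: 9.9
tool_pos: [0.6036, 0.2325, 0.2678]
tool_rot: [[-0.134, -0.001, 0.991], [-0.991, 0.003, -0.134], [-0.002, -1.0, -0.001]]
force: [-0.7, -0.3, 0.2]
gripper_width: 0.0871
t 9.9 pos [0.6036 0.2325 0.2678] F [-0.73 -0.29  0.17] target [0.5748 0.009  0.0825] travel [0.2257 0.1848 0.0017] turn [ 0.09  0.29 -0.14]
riser xy of tcp -0.3748 -0.0026 z 0.2678
scene subbase ([225.0, 178.4, 101.6, 82.0], 0.87)
scene pad []
scene wrench ([315.5, 298.0, 68.1, 32.9], 0.81)
scene router ([215.4, 150.9, 209.9, 193.4], 0.57)
scene mug ([487.4, 190.0, 57.1, 66.9], 0.88)
top subbase ([315.0, 210.3, 59.9, 65.2], 0.9)
top pad ([315.9, 181.5, 43.0, 22.9], 0.96)
top wrench ([245.3, 177.4, 47.0, 9.9], 0.71)
top router ([440.0, 227.6, 59.4, 52.5], 0.6)
top mug ([140.1, 281.7, 42.4, 29.0], 0.95)
```

View pics/scene8.png

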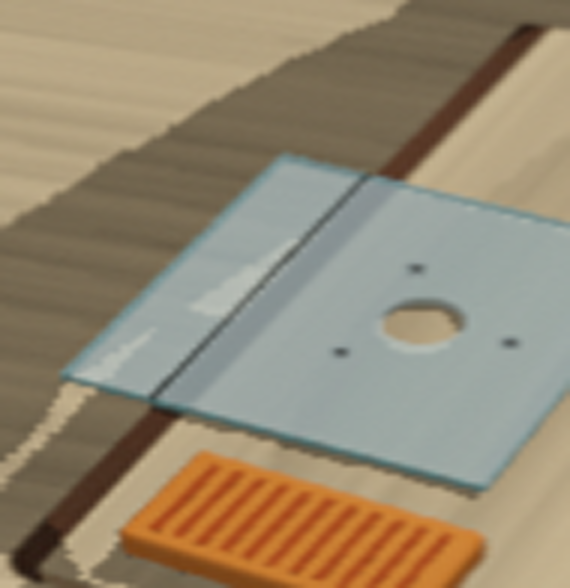

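View pics/top8.png

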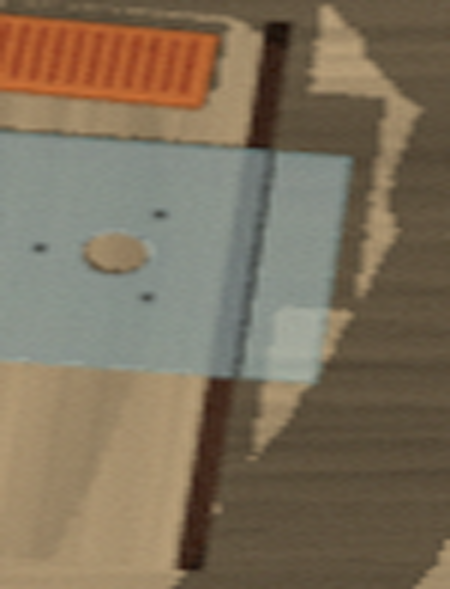

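View pics/scene8f.png

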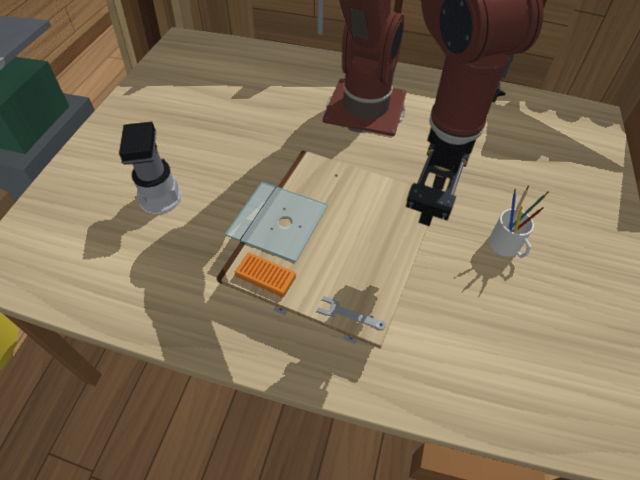

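```bash
python3 - <<'E'
from h import *
es=[(518,26),(12,556)];et=[(292,23),(204,568)]
print("score");meas("scene",(215,145),(6,4.2),es,[(367,176),(152,399)]);meas("top",(320,175),(6,3.8),et,[(272,154),(238,377)])
print("front (+40)");meas("scene",(215,145),(6,4.2),es,[(288,155),(62,376)]);meas("top",(320,175),(6,3.8),et,[(352,156),(317,382)])
# automatic lip fit + score fit from intensity profiles, both cams
u=RY[:2];nx=RX[:2]
for n in("scene","top"):
    f=grab_frame(n);g=cv2.GaussianBlur(cv2.cvtColor(f["pixels"],cv2.COLOR_RGB2GRAY),(3,3),0).astype(np.float32)
    def prof(y,xs,z):
        P=EM+np.outer(xs,RX)+RY*y;P[:,2]=z
        p=proj(f,P).astype(np.float32)
        return cv2.remap(g,p[:,0].reshape(1,-1),p[:,1].reshape(1,-1),1).ravel()
    xs=np.arange(-.03,.03,.0005)
    sc=[];lp=[]
    for y in np.arange(-.06,.1,.01):
        q=prof(y,xs,.086);k=(xs>-.012)&(xs<.012); base=np.interp(xs,[xs[0],xs[-1]],[q[0],q[-1]])
        sc.append((y,xs[k][np.argmin(q[k])]))
    for y in list(np.arange(-.2,-.11,.01))+list(np.arange(.13,.2,.01)):
        q=prof(y,xs,.08); lo=q.min();k=xs<xs[np.argmin(q)]
        d=np.gradient(q); lp.append((y,xs[np.argmin(d)],xs[np.argmax(d)]))
    print(n,"score",np.round(np.array(sc)[:,1]*1000,1));print("lip in/out",np.round(np.array(lp)*1000,1).tolist())
E
```

```text
score
scene edge ang -7.97 L 0.4323 score->edge remaining [ 0.0003 -0.0002] len 0.1793 mid [ 0.577 -0.142]
top edge ang 171.88 L 0.4355 score->edge remaining [ 0.0002 -0.0007] len 0.1776 mid [ 0.572 -0.146]
front (+40)
scene edge ang -7.97 L 0.4323 score->edge remaining [-0.0377 -0.0395] len 0.1815 mid [ 0.571 -0.18 ]
top edge ang 171.88 L 0.4355 score->edge remaining [-0.0401 -0.0401] len 0.1802 mid [ 0.568 -0.186]
scene score [1.5 1.  0.  0.5 0.5 0.5 1.  1.  1.  1.  1.  1.  1.  0.5 0.5 0.5]
lip in/out [[-200.0, -12.0, 0.5], [-190.0, -13.5, 1.5], [-180.0, -12.5, 1.0], [-170.0, -12.5, 0.5], [-160.0, -13.0, 1.0], [-150.0, -13.0, -0.5], [-140.0, -13.5, 1.5], [-130.0, -12.5, 0.0], [-120.0, -11.5, 0.0], [130.0, -12.0, 26.0], [140.0, -11.5, 27.0], [150.0, -11.0, 26.5], [160.0, -11.5, 27.5], [170.0, -11.5, 27.5], [180.0, -11.0, 26.5], [190.0, -11.5, -30.0], [200.0, -10.5, 1.5]]
top score [1.5 1.  0.  1.5 1.  0.  2.  1.  2.5 1.5 1.  2.5 2.  1.  2.5 2. ]
lip in/out [[-200.0, -11.5, 4.0], [-190.0, -12.5, 2.5], [-180.0, -11.5, 0.5], [-170.0, -12.0, 1.0], [-160.0, -12.5, 2.0], [-150.0, -10.5, 1.0], [-140.0, -12.0, 2.5], [-130.0, -11.5, 2.0], [-120.0, -11.0, 16.0], [130.0, -9.0, 2.5], [140.0, -9.0, 2.0], [150.0, -10.0, 2.0], [160.0, -8.0, -29.0], [170.0, -10.5, -27.5], [180.0, -10.5, 16.0], [190.0, -9.0, -26.5], [200.0, -9.5, 3.5]]
```

Both cameras put the line within about 1 mm of the edge along its whole length. The bystanders haven't moved, and the hand is clear.

```bash
python3 -c "
from h import *
s=sense();print(s['qd'].round(3),s['force'].round(2));print(finish_job())"
```

```text
[0.    0.    0.001 0.001 0.001 0.002 0.   ] [-0.42  0.08 -0.45]
the job is handed in; nothing more can be done
None
```

I pushed the sheet flat across the riser with both open fingertips on its back edge. That squared it up to the lip and brought its score line over the open edge. I then backed the hand off and raised it clear, and handed the job in after about 11 s on the robot clock. The job reports no verdict.

- **Line position:** my last measurements put both ends of the score line within about 1 mm of the edge in both camera views. An automatic profile fit agreed to about 1–2 mm, though some of its edge samples were outliers. The strip beyond the line overhangs 38–40 mm, against a nominal 40 mm.
- **Sheet handling:** forces read during the push stayed at or below about 2 N. Nothing in the pictures showed the sheet lifting or tipping.
- **Bystanders:** the wrench, pad, router and mug look unmoved in the pictures. The last network check on the scene camera missed the pad and put the router in the wrong place. The top-camera detections and the pictures themselves show both where they started.
- **Camera disagreement:** the two cameras differed by up to about 7 mm in absolute position, so I relied on line-to-edge distances measured within each view.

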